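# Hold the wax ring blank in the datum corner

## Robot

A 6-joint arm with a two-finger parallel gripper is mounted at the origin on the work surface. World frame = base frame: x ahead of the robot, y to its left, z up, the work surface at z = 0. Lengths are in mm, angles in rad, forces in N, time in s.
With the tool pointing down it reaches from about 325 to 900 mm from the base axis. Payload 3.5 kg.
Tool frame: the origin (TCP) lies at the centre of the arm's flange, where the gripper is bolted on; the fingertips stand 173 mm ahead of it and the grasp point (between the pads) lies 155 mm ahead of it; z points along the fingers, y is the line along which they close (so a half turn about z gives the same grasp; the last joint's range is limited). The gripper opens to 85 mm and grips with 20 to 120 N. Pads are 22 mm wide; open, the fingers measure 114 mm over their backs; the gripper's body (76 mm by 85 mm) begins 54 mm behind the grasp point. The pads swing forward as they close: fully open they stand 13 mm farther back than shut.
Start: joints at [-1.423, 0.276, -0.026, 1.268, 0, 1.467], TCP at [155.1, -605.447, 404.713] pointing down, gripper open.
Joint ranges: [-3.12, 3.12], [-0.85, 1.88], [-1.08, 1.24], [-1.95, 2.15], [-1.57, 1.53], [-3.14, 3.14]. Speed limits (rad/s): [2.57, 2.57, 3.14, 3.14, 3.14, 3.14].

## Interface

Orientations are given as a unit quaternion [w, x, y, z].
In Python, from bench import bot, viewer gives the robot as it stands. The module is installed in compiled form; this text tells all that it offers. Calls block until the motion is done:
- bot.goto(position, orientation): joint-space move of the TCP to a pose.
- bot.line_to(position, velocity=150, ori=None, threshold=None): straight line of the TCP; ori=None keeps the orientation; velocity is the mean speed in mm/s. With threshold (N) it stops when the force on the tool has changed by that much, and returns True; else False.
- bot.set_joints(angles): joint-space move.
- bot.grip(opening, squeeze=None): finger opening in mm; squeeze is the grip in N (None keeps the last); returns when the fingers have stopped.
- bot.wait(seconds).
- bot.ik(position, orientation): joint angles nearest the present ones, or None.
- viewer.read_camera(name): name is "scene" or "top" or "wrist"; returns a dict with "frame" (400x640x3 uint8, red, green, blue), "depth" (400x640 float32, mm along the optical axis (not along the pixel's ray), 0 where there is no reading), "camera_matrix" (3x3 intrinsics, pixels), "origin" and "attitude" of the camera in the world. Camera axes: x right, y down, z forward; pixel columns grow to the right and rows downward; lengths in mm; the calibration is good to about 2 mm. A picture is of the moment at which its call begins.
A pose or a line that the arm cannot do raises bot.PlanningError and nothing moves.
- bot.sign_off(): hands the job in; it is judged then, once.
Readings, each from a call of its own:
- bot.read_time_s(): time.
- bot.read_joint_positions(): joint angles.
- bot.read_qd(): joint speeds.
- bot.read_tau(): joint torques, N m.
- bot.read_ee_pos(): TCP position.
- bot.read_eef_rot(): TCP orientation.
- bot.read_wrist_force(): force on the tool from outside, world axes, zero at the start.
- bot.read_torque(): the same for the moment, N m.
- bot.read_grip_width(): finger opening in mm.
- bot.read_finger_force(): force on a finger pad.
Only numpy, scipy, OpenCV 4.12 (cv2) and the standard library are available. Lean on these libraries where they do the work, as an engineer would, in place of code of your own. Each camera call takes 0.05 s, during which the arm holds its last target. There are 200 camera calls.

## Task

Pick up the blue wax ring blank, lift it clear of the bench and press it, flat on the steel pallet, into the corner so that its long side bears on the yellow long fence and its short end bears on the red short fence at the same time. Finish while still gripping it and pressing it firmly against both fences: do not let go. The wax is soft, so grip it lightly and push gently, and leave the other things on the bench where they are.

Things in the scene. Friction and masses are not known exactly. Their poses are not given: they have to be found in the camera images.
- blue_grip (a point): blue wax ring blank, about 90 g: slab 60 (x) by 46 (y) by 16 mm, with an upright round-topped tongue in its middle, 30 (x) by 18 (y) mm, top 60 mm above the underside. Point: mid tongue, 38 mm above the underside; z up. Grip the tongue across its 18 mm (y). Start yaw within 0.9 rad; a half turn makes no difference. Soft wax: 25 N a pad holds it; over 60 N a pad marks it.
- pallet: fixed steel pallet, 150 (x) by 120 (y) by 12 mm thick, lying on the bench; origin at the centre of its underside, so its upper face is 12 mm above. Smooth, flat upper face, low friction (about 0.3) with the wax, as have the fences. Meet the fences at 15 mm/s or slower: a push or knock of over 80 N on one marks the wax.
- corner (a point): the corner on the pallet's upper face where the inner faces of the two fences meet; axes are the pallet's: the long fence's inner face runs from here along -x, the short fence's along -y. A blank fully home in the corner has its centre 30 mm along -x and 23 mm along -y from here, and its grip point 38 mm above.
- long_fence: yellow rigid fence on the pallet, 120 (x) by 12 (y) mm, 12 mm high above the pallet's upper face; origin at the centre of its underside; its inner face looks to the pallet's -y.
- short_fence: red rigid fence on the pallet, 12 (x) by 70 (y) mm, 12 mm high above the pallet's upper face; origin at the centre of its underside; its inner face looks to the pallet's -x.
- green_grip (a point): green wax blank, same shape and size as the blue one; leave it alone. The point is 38 mm above its underside.
- purple_grip (a point): purple wax blank, same shape and size as the blue one; leave it alone. The point is 38 mm above its underside.
- ring_stand: grey ring stand, round base 90 mm across, tapering post, 120 mm tall; origin under its centre; bystander
- graver: graver with wooden handle lying on the bench beyond the pallet, about 0.2 m long; bystander
- bench_block: steel bench block 80 x 80 x 22 mm; origin under its centre; bystander
- loupe_tin: small aluminium tin with a black cap, 40 mm across, 45 mm high; origin under its centre; bystander
- stone_dish: white ceramic dish 80 mm across, 25 mm high; origin under its centre; bystander
There are look-alikes about, which are no part of the job. What is shaped like the part that bears blue_grip but orange is not meant.

How it is judged (in metres and radians):
On the way:
1. the blue blank is lifted clear of the bench in the gripper (its underside more than 30 mm up) (height (world z) of blue_grip above 0.068 m and contact force between the fingers and blue above 1 N), for 0.2 s.
At the end, for the whole second after the job is handed in: The blue blank lies flat on the pallet (height within 3 mm, tilt under 0.06 rad), within 3.5 mm of fully home in the corner, square within 0.06 rad, pressing on each fence with more than 1.5 N and still held by the fingers, all through the last second (contact force between blue and long_fence above 1.5 N and contact force between blue and short_fence above 1.5 N and contact force between the fingers and blue above 2 N and x of blue_grip in the frame of corner between -0.0335 and -0.0265 m and y of blue_grip in the frame of corner between -0.0265 and -0.0195 m and z of blue_grip in the frame of corner between 0.035 and 0.041 m and angle between the x axis of blue_grip and the x axis of pallet, either way round below 0.06 rad and angle between blue_grip's own z axis and vertical below 0.06 rad); the arm keeps its last pose, push and grip.
It fails at once if the soft wax is squeezed with more than 130 N (both fingers added) (contact force between the fingers and blue above 130 N).
It fails at once if the blank is pushed or knocked against a fence with more than 80 N (contact force between blue and long_fence above 80 N or contact force between blue and short_fence above 80 N).
It fails at once if another wax blank is moved more than 15 mm (distance of any of green_grip, purple_grip from where it was at the start of the episode above 0.015 m).
It fails at once if a bystander on the bench is moved more than 15 mm (distance of any of ring_stand, graver, bench_block, loupe_tin, stone_dish from where it was at the start of the episode above 0.015 m).
It also fails if it takes over 51 s, if anything falls off the work surface, if the arm or the gripper's body presses on something with over 40 N, if the wrist force passes 120 N, or if a joint passes its speed limit or range.

## Working session

There is one attempt and no reset: what is moved stays moved. The work goes in short steps, each a Python script; the robot and the scene stay as the last script left them, time stands still between calls to the robot, and variables do not carry over. Pictures are saved under pics/ and viewed, at most 10 in all, crops included, and the job is handed in when it is done.

```bash
mkdir -p pics; cat > h.py <<'E'
import numpy as np, cv2
from scipy.spatial.transform import Rotation as R
from bench import bot, viewer
def cam(n):
    c=viewer.read_camera(n); q=np.array(c["attitude"],float)
    c["R"]=q if q.shape==(3,3) else R.from_quat(q,scalar_first=True).as_matrix()
    c["o"]=np.array(c["origin"],float); c["K"]=np.array(c["camera_matrix"]); return c
def world(c,uv,z):
    uv=np.atleast_2d(uv).astype(float)
    d=(np.linalg.inv(c["K"])@np.c_[uv,np.ones(len(uv))].T).T@c["R"].T
    return c["o"]+d*((z-c["o"][2])/d[:,2])[:,None]
def cloud(c,mask):
    v,u=np.nonzero(mask&(c["depth"]>0)); d=c["depth"][v,u]
    return ((np.linalg.inv(c["K"])@np.c_[u,v,np.ones(len(u))].T)*d).T@c["R"].T+c["o"]
def hue(c,lo,hi,s=90,v=50):
    h=cv2.cvtColor(c["frame"],cv2.COLOR_RGB2HSV); return (h[...,0]>=lo)&(h[...,0]<=hi)&(h[...,1]>=s)&(h[...,2]>=v)
def save(c,n,crop=None,k=1):
    f=c["frame"]
    if crop: f=f[crop[1]:crop[3],crop[0]:crop[2]]
    cv2.imwrite("pics/"+n,cv2.resize(f[...,::-1],None,fx=k,fy=k))
def down(yaw): # tool z down, tool y at yaw+90deg
    return (R.from_euler('z',yaw)*R.from_euler('x',np.pi)).as_quat(scalar_first=True)
E
python3 - <<'E'
from h import *
for n in("top","scene"):
    c=cam(n); save(c,n+".png"); print(n,c["o"],c["R"].round(3).tolist(),c["K"].tolist())
    for name,lo,hi in(("blue",100,122),("green",45,85),("purple",125,160),("yellow",22,35),("red",0,4),("orange",6,18)):
        m=hue(c,lo,hi).astype(np.uint8); k,l,s,ce=cv2.connectedComponentsWithStats(m)
        print(name,[(s[i].tolist(),ce[i].round().tolist()) for i in range(1,k) if s[i,4]>60])
print(bot.read_time_s(),bot.read_eef_rot(),bot.read_wrist_force())
E
```

```text
top [ 485.53267831   25.51338338 1209.04225485] [[-0.003, -0.999, 0.054], [-1.0, 0.004, 0.018], [-0.018, -0.054, -0.998]] [[411.0802968812714, 0.0, 318.52378318988735], [0.0, 411.0802968812714, 203.6448757553376], [0.0, 0.0, 1.0]]
blue [([202, 76, 12, 13, 80], [208.0, 82.0]), ([549, 132, 23, 17, 324], [560.0, 140.0]), ([0, 159, 58, 233, 11517], [26.0, 269.0]), ([350, 217, 23, 24, 301], [361.0, 228.0])]
green [([559, 113, 27, 17, 396], [573.0, 121.0]), ([54, 221, 57, 79, 3947], [80.0, 259.0]), ([432, 227, 22, 23, 319], [442.0, 238.0])]
purple [([548, 94, 23, 18, 354], [559.0, 102.0]), ([391, 164, 22, 18, 313], [401.0, 172.0])]
yellow [([274, 203, 7, 26, 93], [277.0, 215.0])]
red [([233, 76, 10, 13, 79], [237.0, 82.0])]
orange [([0, 0, 640, 400, 217850], [336.0, 188.0]), ([66, 205, 14, 16, 190], [72.0, 212.0])]
scene [1015.44154151 -603.16839309 1004.44798587] [[0.833, 0.418, -0.362], [0.553, -0.644, 0.529], [-0.012, -0.641, -0.768]] [[428.61932821142716, 0.0, 321.2677981178599], [0.0, 428.61932821142716, 195.39069956593966], [0.0, 0.0, 1.0]]
blue [([170, 0, 18, 26, 228], [180.0, 10.0]), ([337, 0, 203, 106, 13028], [448.0, 38.0]), ([261, 209, 21, 20, 288], [271.0, 220.0])]
green [([348, 34, 61, 50, 1924], [378.0, 57.0]), ([194, 265, 26, 22, 366], [207.0, 276.0])]
purple [([279, 267, 27, 26, 387], [292.0, 279.0])]
yellow [([314, 167, 25, 12, 77], [327.0, 172.0])]
red [([337, 181, 11, 17, 70], [342.0, 189.0])]
orange [([60, 0, 17, 10, 64], [68.0, 3.0]), ([0, 0, 640, 400, 184496], [324.0, 242.0]), ([81, 28, 53, 54, 888], [107.0, 55.0]), ([49, 50, 36, 33, 377], [68.0, 66.0]), ([619, 303, 21, 97, 1044], [633.0, 366.0])]
0.1 [-1.04586989e-03  9.92145605e-01  1.25083986e-01 -1.01211392e-05] [-0.03453387  0.06849483 -0.12843121]
```

View pics/top.png

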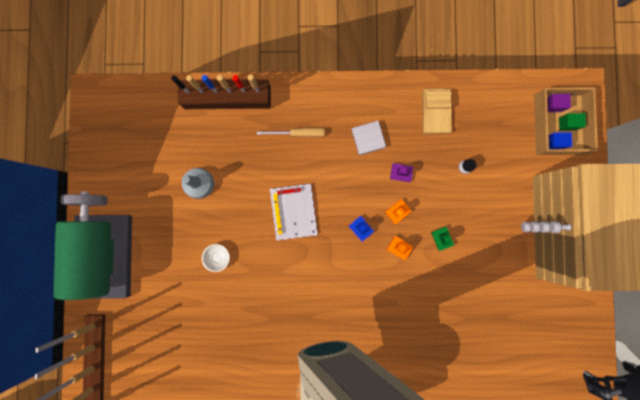

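View pics/scene.png

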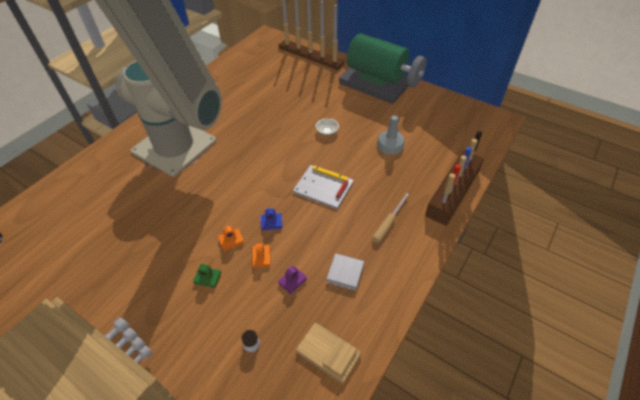

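Candidates for the blue blank in the top view are: blue at (361,228), orange look-alikes at (399,210) and (400,247), purple at (401,172), green at (442,238), and a blue blank in the storage tray at (560,140). I choose (361,228), which stands free on the bench with its tongue up. Next I'll move above it for a close look.

```bash
python3 - <<'E'
from h import *
c=cam("top")
for n,p,z in(("blue",(361,228),30),("o1",(399,210),30),("o2",(400,247),30),("purple",(401,172),30),("pallet",(294,211),12),("tray",(560,140),30)): print(n,world(c,p,z)[0].round())
b=world(c,(361,228),30)[0]; p=world(c,(294,211),12)[0]
m=(b+p)/2
bot.goto([m[0]-40,m[1],430],down(0))
w=cam("wrist"); save(w,"w1.png"); print(w["o"],w["R"].round(3).tolist(),bot.read_ee_pos(),bot.read_time_s(),bot.read_joint_positions())
E
```

```text
blue [479. -74.  30.]
o1 [ 530. -183.   30.]
o2 [ 425. -185.   30.]
purple [ 639. -191.   30.]
pallet [529. 119.  12.]
tray [ 729. -646.   30.]
[531.85186003  21.39955572 399.45628031] [[-0.001, -0.963, -0.27], [-1.0, 0.001, 0.001], [-0.001, 0.27, -0.963]] [464.41104805  21.52192937 429.96675184] 2.6833 [-9.28374395e-02 -2.35549396e-02 -3.16627559e-01  1.27771017e+00
 -1.52156898e-04  3.04982448e+00]
```

View pics/w1.png

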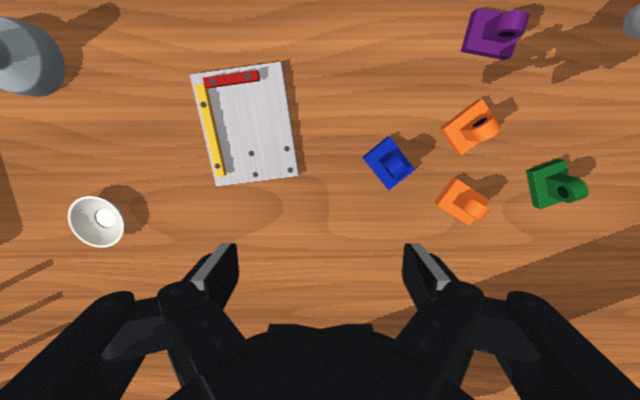

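The wrist view shows blue at (388,163), oranges at (470,127) and (462,202), green at (555,185), purple at (495,32), and the pallet at (245,125), with yellow along its left side and red at its top. I'll measure blue and the fences from this view with the depth image, plus a close crop as a check.

```bash
cat >> h.py <<'E'
def fit(P):
    r=cv2.minAreaRect(P[:,:2].astype(np.float32)); return np.array(r[0]),np.array(r[1]),r[2]
def tops(c,m,lo,hi):
    P=cloud(c,m); return P[(P[:,2]>lo)&(P[:,2]<hi)]
E
python3 - <<'E'
from h import *
w=cam("wrist"); save(w,"w2.png",(340,110,440,210),5)
def big(m):
    k,l,s,ce=cv2.connectedComponentsWithStats(m.astype(np.uint8)); i=1+s[1:,4].argmax(); return l==i
for n,lo,hi,a,b in(("blue",105,125,0,0),("yellow",22,32,0,0),("red",0,6,0,0),("red2",174,179,0,0)):
    m=hue(w,lo,hi,120,40)
    if n.startswith("yellow") or n.startswith("red"):
        m[:, 320:]=0; m[230:]=0
        if n.startswith("red"): m[:,:180]=0;m[:60]=0;m[100:]=0
    if m.sum()<30: print(n,m.sum()); continue
    m=big(m); P=cloud(w,m); print(n,m.sum(),np.histogram(P[:,2],bins=range(-4,72,4))[0])
    for zl,zh in ((10,20),(18,30),(50,70)):
        T=tops(w,m,zl,zh)
        if len(T)>20: print(zl,zh,len(T),np.median(T[:,2]).round(1),fit(T),T[:,:2].mean(0).round(1))
    # colour-only: contour rays on plane
    ys,xs=np.nonzero(m); z={"blue":16}.get(n,24)
    print(" ray",fit(world(w,np.c_[xs,ys],z)))
# neighbours orange
m=hue(w,5,17,200,150); m[:,:420]=0; m[:80]=0; m[235:]=0
P=tops(w,m,12,80); print("orange pts",len(P), P[:,:2].min(0),P[:,:2].max(0))
E
```

```text
blue 1433 [  4   6   0  11 405 545  16  15  14  15  13  18  19  38  67 196  45   0]
10 20 957 16.2 (array([475.93041992, -74.14533997]), array([60.37821198, 45.49241257]), 40.335567474365234) [478.9 -70.4]
18 30 47 23.2 (array([476.56240845, -74.67377472]), array([34.35216904, 41.44421768]), 41.133750915527344) [481.5 -66.5]
50 70 330 58.3 (array([476.16836548, -73.79602814]), array([28.32494545, 18.40904999]), 41.75249481201172) [477.4 -72.6]
 ray (array([476.65148926, -73.85592651]), array([61.02164078, 45.91114807]), 40.2023811340332)
yellow 424 [  0   0   0   0   0   0 148 274   0   0   0   0   0   0   0   0   0   0]
18 30 422 24.3 (array([515.21533203, 167.27026367]), array([75.40839386, 10.96155167]), 7.306934356689453) [515.4 167.4]
 ray (array([515.22070312, 167.23561096]), array([75.52198792, 10.38237286]), 7.3369975090026855)
red 517 [  0   0   0   0   0  17 211 287   0   0   0   0   0   0   0   0   0   0]
18 30 512 24.1 (array([585.07611084, 134.39009094]), array([11.81519604, 68.64741516]), 7.305689811706543) [584.8 133.6]
 ray (array([584.74780273, 133.89955139]), array([12.41687012, 70.11984253]), 7.404804229736328)
red2 19
orange pts 1454 [ 389.60222997 -221.06412035] [ 559.67044715 -143.98728879]
```

View pics/w2.png

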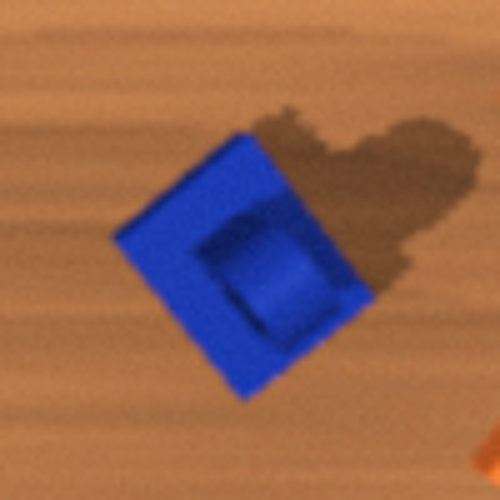

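The close crop confirms blue: slab with upright tongue at about (240,265), centre (476,-74), yaw 0.703. The pallet yaw is 0.1275 and the fences are well located. I'll use the half-turned wrist, because the joint 6 range forces it at the pallet.

```bash
cat >> h.py <<'E'
YP=np.radians(7.31); ex=np.array([np.cos(YP),np.sin(YP),0]); ey=np.array([-ex[1],ex[0],0])
HOME=ex*561.3+ey*71.4
QB=down(0.703+np.pi); QP=down(YP+np.pi)
E
python3 - <<'E'
from h import *
b=np.array([476.2,-74,0]); Z=np.array([0,0,1.])
print(bot.ik(HOME+Z*250,QP))
bot.goto(b+Z*290,QB); print(bot.read_joint_positions())
bot.grip(45,30)
f0=np.array(bot.read_wrist_force())
hit=bot.line_to(b+Z*194,100,threshold=15)
print(hit,bot.read_ee_pos(),np.array(bot.read_wrist_force())-f0)
if not hit:
    bot.grip(10,30); bot.wait(.3); print("w",bot.read_grip_width(),bot.read_finger_force(),bot.read_wrist_force())
    bot.line_to(b+Z*290,100); bot.wait(.3); print("w",bot.read_grip_width(),bot.read_finger_force(),bot.read_wrist_force(),bot.read_time_s())
    w=cam("wrist"); save(w,"w3.png")
E
```

```text
[ 0.13986717  0.30000442 -0.34573107  0.92506083  0.          0.0122836 ]
[-2.88342752e-01  1.17801072e-01 -4.80275752e-01  9.72539667e-01
  1.84637331e-06 -9.91286129e-01]
False [476.65690347 -74.13860258 194.55126395] [ 0.16437476 -0.38656763 -0.26256968]
w 17.492539035819785 31.46723449230194 [-0.47569405 -0.12511799  6.11024989]
w 17.666118327582716 30.575868040323257 [ 0.5041692   1.61423159 -0.97441725] 9.7417
```

View pics/w3.png

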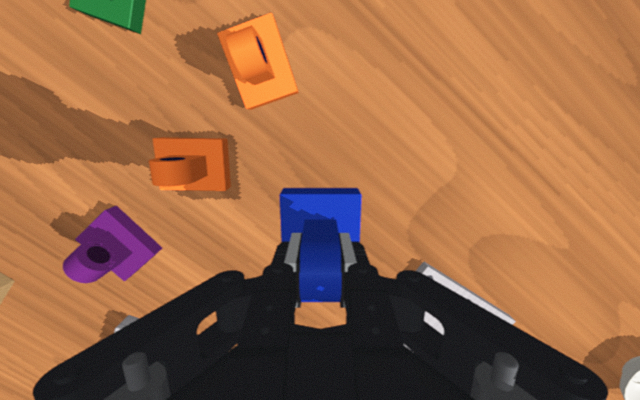

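The blank is held squarely between both pads (tongue at (320,255), slab edge at (320,190)). Next I carry it over, lower it onto the pallet 12 mm short of both fences, and push gently.

```bash
python3 - <<'E'
from h import *
Z=np.array([0,0,1.]); p=HOME-12*ex-12*ey
bot.goto(p+Z*290,QP); bot.line_to(p+Z*213,60)
def st(t): 
    f=np.array(bot.read_wrist_force()); e=np.array(bot.read_ee_pos())-HOME
    print(t,"u,v,z",np.round([e@ex,e@ey,e[2]],2),"f",np.round([f@ex,f@ey,f[2]],2),"grip",round(bot.read_finger_force(),1),round(bot.read_time_s(),2))
bot.wait(.3); st("above")
hit=bot.line_to(p+Z*202,10,threshold=3); bot.wait(.2); st(hit)
w=cam("wrist"); save(w,"w4.png")
E
```

```text
above u,v,z [-11.92 -12.   213.21] f [ 0.18  0.85 -0.61] grip 30.6 12.46
True u,v,z [-11.96 -11.98 206.74] f [ 0.65 -0.25  5.35] grip 31.4 13.34
```

View pics/w4.png

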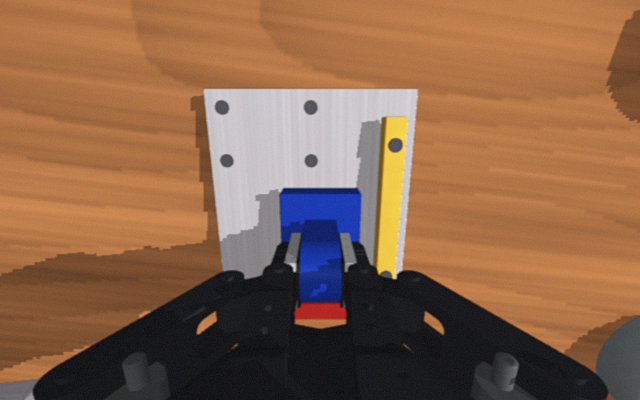

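The blank is flat on the pallet, parallel to the yellow fence at (393,195), with red behind it at (320,312). Now the gentle pushes.

```bash
cat >> h.py <<'E'
def st(t): 
    f=np.array(bot.read_wrist_force()); e=np.array(bot.read_ee_pos())-HOME
    print(t,"u,v,z",np.round([e@ex,e@ey,e[2]],2),"f",np.round([f@ex,f@ey,f[2]],2),"grip",round(bot.read_finger_force(),1),round(bot.read_grip_width(),2),round(bot.read_time_s(),2))
    return f@ex,f@ey,f[2]
E
python3 - <<'E'
from h import *
for d in (ex,ey):
    e=np.array(bot.read_ee_pos())
    hit=bot.line_to(e+18*d,8,threshold=6); bot.wait(.3); st(hit)
E
```

```text
True u,v,z [-11.39 -11.96 206.8 ] f [-1.43  0.26  4.57] grip 31.1 17.72 14.34
True u,v,z [-1.1220e+01 -1.3000e-01  2.0687e+02] f [0.46 0.83 1.67] grip 30.9 17.57 16.12
```

```bash
python3 - <<'E'
from h import *
for d,L in ((ex,18),(ey,5)):
    for k in range(3):
        e=np.array(bot.read_ee_pos()); 
        hit=bot.line_to(e+L*d,8,threshold=7); f=st((hit,"now")); bot.wait(.3); f=st("after")
        if (f[0] if d is ex else f[1])<-3: break
w=cam("wrist"); save(w,"w5.png",(180,60,460,360),2)
E
```

```text
(True, 'now') u,v,z [ 2.8400e+00 -1.7000e-01  2.0691e+02] f [ 0.25 -0.29  4.4 ] grip 31.2 17.51 17.76
after u,v,z [ 2.7800e+00 -1.6000e-01  2.0689e+02] f [ 0.63 -0.89  5.07] grip 31.4 17.54 18.06
(True, 'now') u,v,z [ 3.5600e+00 -1.8000e-01  2.0702e+02] f [-0.15 -0.14  3.75] grip 31.1 17.65 18.77
after u,v,z [ 3.5300e+00 -1.7000e-01  2.0699e+02] f [-0.56 -0.55  3.81] grip 31.2 17.53 19.07
(True, 'now') u,v,z [ 4.2200e+00 -1.3000e-01  2.0712e+02] f [-0.73 -0.59  3.02] grip 31.2 17.69 19.73
after u,v,z [ 4.190e+00 -1.500e-01  2.071e+02] f [-1.08  0.09  1.69] grip 31.1 17.62 20.02
(True, 'now') u,v,z [  4.16   1.47 207.21] f [-1.16 -1.04  2.52] grip 31.1 17.84 20.45
after u,v,z [  4.12   1.37 207.17] f [1.21 0.33 3.18] grip 31.1 18.03 20.75
(True, 'now') u,v,z [  4.22   2.58 207.35] f [-0.45 -0.78  2.5 ] grip 31.1 17.77 21.16
after u,v,z [  4.22   2.49 207.31] f [-0.38 -0.49  2.54] grip 31.1 17.92 21.46
(True, 'now') u,v,z [  4.15   3.59 207.4 ] f [ 0.06 -1.22  3.04] grip 31.0 17.59 21.86
after u,v,z [  4.13   3.51 207.38] f [0.96 0.48 3.73] grip 31.1 17.55 22.16
```

View pics/w5.png

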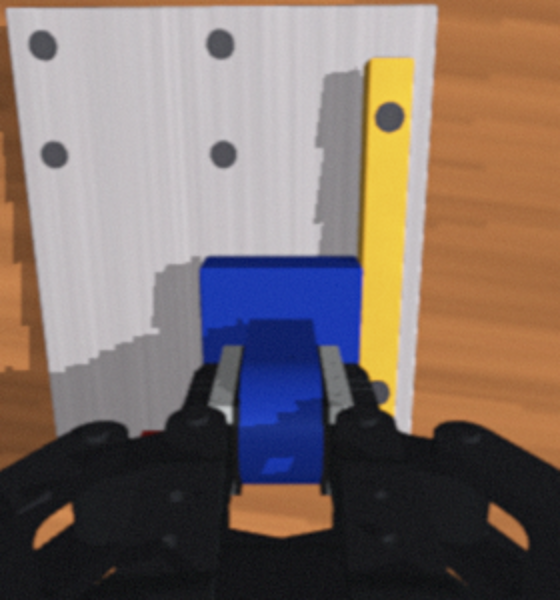

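The slab's right edge (crop x≈360) now lies on the yellow fence's inner edge (x≈362), and its pose in the grip is unchanged. The stops seem to release the push, so I'll probe with small absolute steps and averaged forces.

```bash
cat >> h.py <<'E'
def slab():
    c=cam("wrist"); P=cloud(c,hue(c,105,125,120,40)); P=P[(P[:,2]>20)&(P[:,2]<36)]; Q=P-HOME
    A=np.c_[Q@ex,Q@ey,np.ones(len(Q))]; m=np.abs(Q[:,2]-np.median(Q[:,2]))<3; k=np.linalg.lstsq(A[m],Q[m,2],rcond=None)[0]
    Y=cloud(c,hue(c,22,32,120,40)); Y=Y[(Y[:,2]>22)&(Y[:,2]<27)]-HOME
    print("slab slope",k[:2].round(3),"z",np.median(Q[m,2]).round(1),"v range",np.percentile(Q[m]@ey,[1,99]).round(1),"u min",np.percentile(Q[m]@ex,1).round(1),"yellow v",np.percentile(Y@ey,[2,98]).round(1),"u",np.percentile(Y@ex,[2,98]).round(1))
def avg(t,n=8):
    F=[]
    for _ in range(n): bot.wait(.03); F.append(bot.read_wrist_force())
    f=np.mean(F,0); e=np.array(bot.read_ee_pos())-HOME
    print(t,"u,v,z",np.round([e@ex,e@ey,e[2]],2),"f",np.round([f@ex,f@ey,f[2]],2),"grip",round(bot.read_finger_force(),1),round(bot.read_time_s(),2)); return f
E
python3 - <<'E'
from h import *
slab(); avg("start")
e0=np.array(bot.read_ee_pos())
for i in range(1,4):
    bot.line_to(e0+0.6*i*ey,6); f=avg(("v",.6*i))
    if f@ey<-8: break
E
```

```text
slab slope [ 0.004 -0.019] z 29.1 v range [-22.4  21.8] u min -29.8 yellow v [23.8 34.1] u [-82.7   5.7]
start u,v,z [  4.04   3.5  207.35] f [1.33 0.64 3.61] grip 31.2 22.52
('v', 0.6) u,v,z [  4.13   3.85 207.4 ] f [ 1.35 -2.21  3.84] grip 31.2 23.08
('v', 1.2) u,v,z [  4.16   4.17 207.44] f [ 1.69 -4.81  4.48] grip 31.2 23.6
('v', 1.7999999999999998) u,v,z [  4.18   4.42 207.5 ] f [ 1.44 -6.19  4.49] grip 31.2 24.12
```

```bash
python3 - <<'E'
from h import *
T=lambda u,v,z: HOME+u*ex+v*ey+np.array([0,0,z])
bot.line_to(T(4.2,5.5,206.9),6); avg("z")
for u in (5,5.8,6.6,7.4):
    bot.line_to(T(u,5.5,206.9),6); f=avg(("u",u))
    if f@ex<-7: break
slab()
E
```

```text
z u,v,z [  4.21   4.5  207.41] f [ 0.08 -6.61  7.39] grip 31.6 24.63
('u', 5) u,v,z [  4.52   4.51 207.41] f [-1.12 -6.88  8.91] grip 32.0 25.18
('u', 5.8) u,v,z [  4.81   4.52 207.44] f [-2.8  -6.87 10.96] grip 32.3 25.73
('u', 6.6) u,v,z [  5.13   4.51 207.46] f [-4.06 -7.12 12.42] grip 32.6 26.28
('u', 7.4) u,v,z [  5.47   4.53 207.48] f [-5.29 -6.83 13.81] grip 32.8 26.83
slab slope [-0.006 -0.024] z 29.4 v range [-22.4  21.9] u min -29.7 yellow v [23.8 34.1] u [-82.7   5.9]
```

```bash
python3 - <<'E'
from h import *
T=lambda u,v,z: HOME+u*ex+v*ey+np.array([0,0,z])
def tilt():
    z=R.from_quat(bot.read_eef_rot(),scalar_first=True).apply([0,0,1]); print("tool tilt u,v",np.round([z@ex,z@ey],4))
tilt()
c=cam("wrist"); h=cv2.cvtColor(c["frame"],cv2.COLOR_RGB2HSV); P=cloud(c,h[...,1]<60); Q=P-HOME; u,v=Q@ex,Q@ey
m=(np.abs(Q[:,2]-12)<4)&(u<-35)&(u>-90)&(v>-70)&(v<15)
print("pallet slope",np.linalg.lstsq(np.c_[u[m],v[m],np.ones(m.sum())],Q[m,2],rcond=None)[0].round(4),"z near",np.median(Q[m&(u>-45)&(v>-30)][:,2]))
bot.line_to(T(7.4,6.2,207.4),6); avg("z")
for u in (8.4,9.4,10.4):
    bot.line_to(T(u,6.2,207.4),6); f=avg(("u",u))
    if f@ex<-10: break
tilt(); slab(); save(cam("scene"),"s2.png",(270,140,390,230),6); save(cam("wrist"),"w6.png",(180,60,460,360),2)
E
```

```text
tool tilt u,v [-0.0196 -0.0268]
pallet slope [-2.00000e-04  4.00000e-04  1.22582e+01] z near 12.241991209643203
z u,v,z [  5.45   4.87 207.52] f [-4.63 -8.55 11.43] grip 32.3 27.49
('u', 8.4) u,v,z [  5.85   4.85 207.56] f [-7.01 -8.35 13.77] grip 32.7 28.07
('u', 9.4) u,v,z [  6.18   4.85 207.56] f [-8.48 -8.53 16.41] grip 33.0 28.66
('u', 10.4) u,v,z [  6.53   4.87 207.59] f [-10.5   -8.73  18.14] grip 33.3 29.24
tool tilt u,v [-0.025  -0.0285]
slab slope [-0.009 -0.025] z 29.7 v range [-22.3  21.9] u min -29.6 yellow v [23.8 34.1] u [-82.8   6. ]
```

View pics/s2.png

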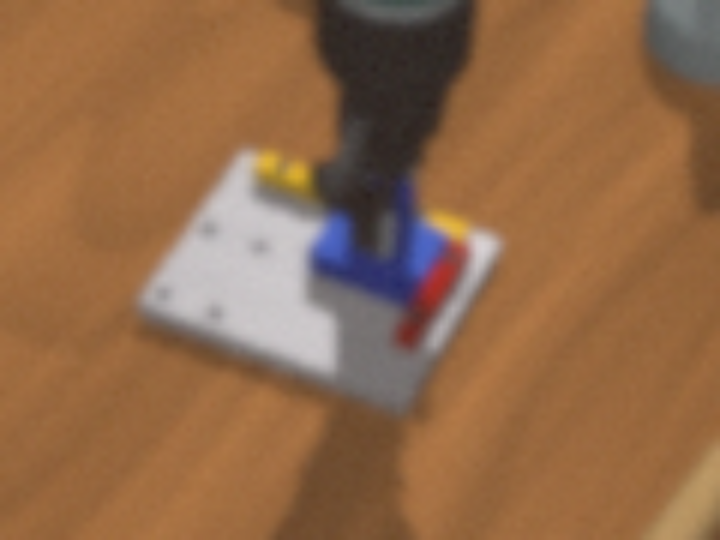

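View pics/w6.png

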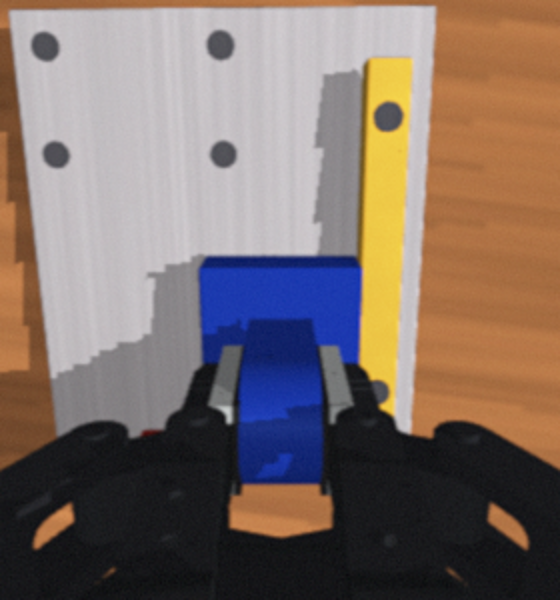

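Both fences are in contact: slab against yellow (crop 362,300) and red (430,290 in the scene crop). The tool has leaned about 0.03 rad because the threshold moves kept the measured attitude. I'll command it upright again, with the TCP moved back to suit, to flatten the blank.

```bash
python3 - <<'E'
from h import *
T=lambda u,v,z: HOME+u*ex+v*ey+np.array([0,0,z])
def tilt():
    z=R.from_quat(bot.read_eef_rot(),scalar_first=True).apply([0,0,1]); print("tool tilt u,v",np.round([z@ex,z@ey],4))
bot.line_to(T(3.6,1.4,207.0),4,ori=QP); avg("upright"); tilt(); slab()
u,v=3.6,1.4
for i in range(6):
    f=avg((u,v),4); a,b=-f@ex,-f@ey
    if a>=9 and b>=7: break
    u+=0.7*(a<9); v+=0.5*(b<7)
    bot.line_to(T(u,v,207.0),6,ori=QP)
tilt(); slab()
E
```

```text
upright u,v,z [  2.49   0.39 206.89] f [-1.66 -6.95  7.24] grip 31.7 31.89
tool tilt u,v [-0.0033 -0.0042]
slab slope [ 0.009 -0.002] z 28.4 v range [-22.5  21.8] u min -29.7 yellow v [23.7 34.1] u [-82.7   5.7]
(3.6, 1.4) u,v,z [  2.45   0.39 206.85] f [-1.37 -6.85  7.16] grip 31.7 32.08
(np.float64(4.3), np.float64(1.9)) u,v,z [  2.73   0.59 206.89] f [-3.23 -8.56  8.77] grip 32.0 32.5
(np.float64(5.0), np.float64(1.9)) u,v,z [  2.95   0.62 206.88] f [-4.75 -8.14 10.81] grip 32.2 32.9
(np.float64(5.7), np.float64(1.9)) u,v,z [  3.17   0.61 206.9 ] f [-6.46 -8.14 12.24] grip 32.5 33.3
(np.float64(6.4), np.float64(1.9)) u,v,z [  3.43   0.6  206.95] f [-7.65 -8.62 13.78] grip 32.7 33.7
(np.float64(7.1000000000000005), np.float64(1.9)) u,v,z [  3.66   0.63 206.94] f [-9.23 -8.61 16.07] grip 33.0 34.1
tool tilt u,v [-0.0097 -0.0055]
slab slope [ 0.004 -0.007] z 28.6 v range [-22.5  21.8] u min -29.6 yellow v [23.8 34.1] u [-82.9   6. ]
```

```bash
python3 - <<'E'
from h import *
T=lambda u,v,z: HOME+u*ex+v*ey+np.array([0,0,z])
bot.line_to(T(7.1,2.6,207.8),4,ori=QP); avg("z up")
for u in (8.2,9.3): bot.line_to(T(u,2.6,207.8),5,ori=QP); avg(u)
bot.wait(.3); avg("hold"); slab()
E
```

```text
z up u,v,z [  3.68   0.94 207.  ] f [-7.46 -9.87 10.74] grip 32.2 34.83
8.2 u,v,z [  4.07   0.94 207.05] f [ -9.77 -10.13  13.96] grip 32.6 35.47
9.3 u,v,z [  4.44   0.97 207.08] f [-12.02  -9.87  16.48] grip 33.0 36.1
hold u,v,z [  4.41   0.95 207.02] f [-11.72  -9.88  16.35] grip 33.0 36.67
slab slope [ 0.002 -0.005] z 28.8 v range [-22.5  21.7] u min -29.6 yellow v [23.8 34.1] u [-82.6   5.7]
```

```bash
python3 -c "
from h import *
print(bot.sign_off())"
```

```text
the job is handed in; nothing more can be done
None
```

I handed the job in at about 37 s. By my measurements the blue blank lies flat in the corner to within about 1 mm, still gripped at about 33 N and pushed with about 12 N towards the red fence and 10 N towards the yellow one. Some of that push goes into friction, so I estimate at least 4 N on the red fence and less than the full 10 N on the yellow; no verdict came back.

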